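# Sort the full marker box from the short one and set out the top-up markers

## Robot

A 6-joint arm with a two-finger parallel gripper is mounted at the origin on the work surface. World frame = base frame: x ahead of the robot, y to its left, z up, the work surface at z = 0. Lengths are in mm, angles in rad, forces in N, time in s.
With the tool pointing down it reaches from about 400 to 925 mm from the base axis. Payload 12.5 kg.
Tool frame: the origin (TCP) lies midway between the tips of the shut fingers; the grasp point (between the pads) lies 19 mm behind it; z points along the fingers, y is the line along which they close (so a half turn about z gives the same grasp; the last joint's range is limited). The gripper opens to 95 mm and grips with 3 to 60 N. Pads are 20 mm wide; open, the fingers measure 119 mm over their backs; the gripper's body (75 mm by 180 mm) begins 59 mm behind the grasp point.
Start: joints at [-1.301, 0.491, 1.559, -0, 1.092, -0.106], TCP at [229.409, -581.393, 214.661] pointing down, gripper open.
Joint ranges: [-3.1, 3.1], [-0.84, 2.19], [0.05, 2.79], [-1.13, 4.28], [0.06, 2.93], [-2.69, 2.69]. Speed limits (rad/s): [2.22, 2.22, 2.79, 3.14, 3.14, 3.14].

## Interface

Orientations are given as [roll, pitch, yaw] about the fixed x, y, z axes, in that order (R = Rz(yaw) Ry(pitch) Rx(roll)).
In Python, from cell import state, read_camera, camera_info, env gives the robot as it stands.
- The arm moves only by the tool move_arm, never from a script. Its argument "commands" is a list of rows, each a list of 3 entries, a list of its own where there are three numbers: the shift along the world's x, y, z in cm, then the turn, a rotation vector about the world's x, y, z in degrees, then the opening, from 0 (shut) to 1 (fully open). A call has 1 to 10 rows; each row shifts and turns the commanded pose from where the row before left it; what a row does not reach is not made up. A row lasts 1/10 s, in which the tool goes at most 50 mm and 8.59 degrees, less where a joint would pass 70% of its speed; a pose out of reach is approached as far as the arm can. A call with a gripper value outside its range is refused whole. The fingers move at their own pace and stop on an object; the grip force is fixed at half the most. Time passes only in rows, so rows that do not move let the fingers close. It gives the time, the measured TCP pose, the force, the opening and the grip force at its end, in the units of the state.
- state(): the state, without advancing time (a new reading comes with each control period).
- read_camera(name): name is "scene" or "top"; returns the picture (400x640x3 uint8, blue, green, red); there is no depth.
- camera_info(name): a dict with "K" (3x3 intrinsics, pixels), "k1" (the pictures are not rectified: a ray, as slopes to the right and down, at radius r is drawn at 1 + k1 r^2 times it, then the intrinsics apply), "cam_to_world" (4x4, takes a point from camera to world coordinates). Camera axes: x right, y down, z forward; pixel columns grow to the right and rows downward; lengths in mm; the calibration is good to about 2 mm. A picture is of the moment at which its call begins. camera_info takes no time and is no camera call.
- env.job_done(): hands the job in; it is judged then, once.
The state is a dict: "t": time; "joints": joint angles; "qvel": joint speeds; "tau": joint torques, N m; "eef_pos": TCP position; "tcp_rot": TCP orientation; "ft_force": force on the tool from outside, world axes, zero at the start; "moment": the same for the moment, N m; "opening": opening from 0.0 (shut) to 1.0 (fully open); "grip_force": force on a finger pad.
Only numpy, scipy, OpenCV 4.12 (cv2) and the standard library are available. Lean on these libraries where they do the work, as an engineer would, in place of code of your own. Each camera call takes 0.05 s, during which the arm holds its last target. There are 200 camera calls.

## Task

Two closed black marker boxes came off the packing line looking alike, but one is full and one was packed short: lift them to feel which is heavier, then stand the full one flat in the cardboard dispatch tray and the short one flat in the yellow top-up tray, right way up. For the top-up, lay every loose marker on the counting rack, across both rails, one to a slot and about evenly over the two rails. Do it in any order and leave the strap roll and the green tub where they are.

Things in the scene. Friction and masses are not known exactly. Their poses are not given: they have to be found in the camera images.
- rack: fixed counting rack: base 130 x 300 x 4 mm (x, y, z), two grey comb rails along y at x = -38 and +38, 8 thick, flat tops 40 over the bench. Rounded teeth 16 wide, to 50 high, at y = 0, 46, 92, 138 and their negatives leave six 30 mm slots centred at y = +-23, +-69, +-115. A marker lies along x across both rails, one to a slot; open between the rails. Origin: centre of underside, z up
- dispatch_tray: brown cardboard dispatch tray (118 x 208 mm outside) fixed to the bench, long side along its y axis: inside 110 mm (x) by 200 mm (y), floor 4 mm thick, walls 4 mm thick and 30 mm high over the bench; origin at the centre of its underside, z up. Room for one box, laid the long way
- topup_tray: yellow plastic top-up tray (118 x 208 mm outside) fixed to the bench, long side along its y axis: inside 110 mm (x) by 200 mm (y), floor 4 mm thick, walls 4 mm thick and 30 mm high over the bench; origin at the centre of its underside, z up. Room for one box, laid the long way
- box_1: closed black box of markers, 60 x 165 mm (long side along its y), 88 mm high, two pink bands and a white label on top, loose on the bench; origin at the centre of its underside, z up. The two boxes look alike; one is full, the other packed in part, at least 0.15 kg lighter; each weighs 0.1 to 0.6 kg. Only weight tells which is which
- box_2: closed black box of markers, 60 x 165 mm (long side along its y), 88 mm high, two pink bands and a white label on top, loose on the bench; origin at the centre of its underside, z up. The two boxes look alike; one is full, the other packed in part, at least 0.15 kg lighter; each weighs 0.1 to 0.6 kg. Only weight tells which is which
- marker_red: twin-tip marker with a square barrel, 17 x 17 x 150 mm (150 along its x axis), about 24 g, off-white in the middle with red caps on both ends; origin at its very middle. It may lie on any of its four long faces. May be absent
- marker_blue: twin-tip marker with a square barrel, 17 x 17 x 150 mm (150 along its x axis), about 24 g, off-white in the middle with blue caps on both ends; origin at its very middle. It may lie on any of its four long faces. May be absent
- marker_green: twin-tip marker with a square barrel, 17 x 17 x 150 mm (150 along its x axis), about 24 g, off-white in the middle with green caps on both ends; origin at its very middle. It may lie on any of its four long faces. May be absent
- marker_orange: twin-tip marker with a square barrel, 17 x 17 x 150 mm (150 along its x axis), about 24 g, off-white in the middle with orange caps on both ends; origin at its very middle. It may lie on any of its four long faces. May be absent
- marker_violet: twin-tip marker with a square barrel, 17 x 17 x 150 mm (150 along its x axis), about 24 g, off-white in the middle with violet caps on both ends; origin at its very middle. It may lie on any of its four long faces. May be absent
- marker_turquoise: twin-tip marker with a square barrel, 17 x 17 x 150 mm (150 along its x axis), about 24 g, off-white in the middle with turquoise caps on both ends; origin at its very middle. It may lie on any of its four long faces. May be absent
- strap_roll: bystander: roll of pink strapping lying flat, 84 mm across, 22 mm high, origin at the centre of its underside
- green_tub: bystander: green open tub 70 x 120 x 35 mm, origin at the centre of its underside
Mind the look-alikes: they are no part of the job. What is shaped like the marker_blue but pink is not meant. Leave any pink look-alike of the marker_violet alone.

How it is judged:
By the outcome, as a careful person would: the job done as asked, in the order asked, and still so for the second after the job is handed in, with the robot touching nothing.
Of marker_red, marker_blue, marker_green, marker_orange, marker_violet, marker_turquoise only 4 to 6 are there at a start; the rules pass over those that are not, and their reading is None.
At some moment in a run one of marker_red, marker_blue, marker_green, marker_orange, marker_violet, marker_turquoise, box_1, box_2 may be knocked a few centimetres aside while the robot is not near it.
Once in a run the grip may slacken for a moment while it holds something.
It also fails if it takes over 208 s, if anything falls off the work surface, if the arm or the gripper's body presses on something with over 40 N, if the wrist force passes 120 N, or if a joint passes its speed limit or range.

## Working session

There is one attempt and no reset: what is moved stays moved. The work goes in short steps, Python scripts to look and compute and a tool call to move; the robot and the scene stay as the last step left them, time stands still between calls to the robot, and variables do not carry over. Pictures are saved under pics/ and viewed, at most 14 in all, crops included, and the job is handed in when it is done.

Besides the shell and the picture viewer there is one more tool, called in YAML: its name, and indented under it one key for each argument. move_arm: Moves the arm, as the interface text tells. Its arguments: {"type":"object","properties":{"commands":{"type":"array"}},"required":["commands"]}

```bash
ls; mkdir -p pics; python3 - <<'E'
from cell import *
import cv2
for n in("top","scene"):
    im=read_camera(n); cv2.imwrite(f"pics/{n}0.png",im)
    c=camera_info(n); print(n,c)
print(state())
E
```

```text
pics
top {'K': array([[492.57766987,   0.        , 314.78724708],
       [  0.        , 492.57766987, 204.99102964],
       [  0.        ,   0.        ,   1.        ]]), 'k1': -0.13702323596010565, 'cam_to_world': array([[-1.65820318e-03, -9.87190745e-01,  1.59535839e-01,
         2.57977825e+02],
       [-9.99943838e-01, -3.30898078e-05, -1.05980952e-02,
         2.77358272e+00],
       [ 1.04676205e-02, -1.59544453e-01, -9.87135247e-01,
         1.37318230e+03],
       [ 0.00000000e+00,  0.00000000e+00,  0.00000000e+00,
         1.00000000e+00]])}
scene {'K': array([[427.00032972,   0.        , 317.35633985],
       [  0.        , 427.00032972, 198.35882204],
       [  0.        ,   0.        ,   1.        ]]), 'k1': 4.985770092159519e-05, 'cam_to_world': array([[-7.02247152e-01,  5.48781469e-01, -4.53528209e-01,
         9.62766008e+02],
       [ 7.11911575e-01,  5.46268430e-01, -4.41330615e-01,
         5.02882190e+02],
       [ 5.55407961e-03, -6.32795149e-01, -7.74299329e-01,
         8.97687914e+02],
       [ 0.00000000e+00,  0.00000000e+00,  0.00000000e+00,
         1.00000000e+00]])}
{'t': 0.1, 'joints': array([-1.30058292e+00,  4.91501269e-01,  1.55936804e+00,  1.10001223e-05,
        1.09168095e+00, -1.05609210e-01]), 'qvel': array([-0.00052842, -0.00196876, -0.00175589,  0.0020424 , -0.00033001,
        0.00075787]), 'tau': array([ 3.76007898e-03, -6.13619900e+01, -2.58606112e+01,  6.94164634e-02,
        4.69865499e-02, -3.56783710e-05]), 'eef_pos': array([ 229.36346682, -581.17854977,  214.12599415]), 'tcp_rot': array([-3.14064142e+00, -1.10645665e-04,  3.75817487e-01]), 'ft_force': array([-0.55655995, -0.63481296, -0.63138135]), 'moment': array([0.0471025 , 0.0302859 , 0.01432463]), 'grip_force': 0.0, 'opening': 0.9983400556072561}
```

View pics/top0.png

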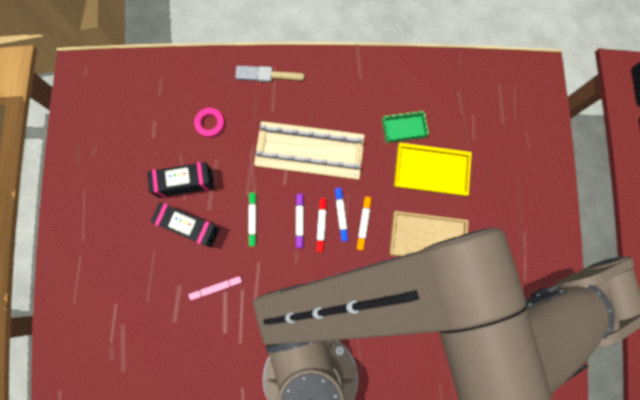

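View pics/scene0.png

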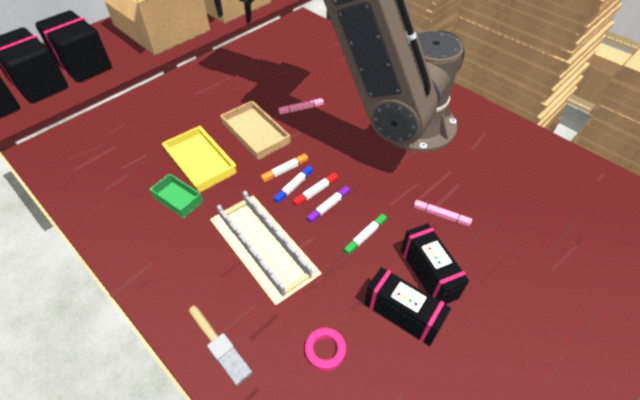

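Top view: green (252,219), violet (299,220), red (321,224), blue (341,214) and orange (364,222) markers are present, with no turquoise in either view. The look-alikes, which I'll leave alone, are pink: one at (215,288) in the top view, one at (301,106) in the scene view. Boxes are at (180,178) and (185,224), the rack at (310,150), the yellow tray at (433,169) and the cardboard tray at (430,235), partly under the arm.

```bash
cat > h.py <<'E'
import numpy as np, cv2
from cell import state, read_camera, camera_info
def pt(name,uv,z):
    c=camera_info(name);K=c["K"];uv=np.array(uv,float).reshape(-1,1,2)
    n=cv2.undistortPoints(uv,K,np.array([c["k1"],0,0,0])).reshape(-1,2)
    T=c["cam_to_world"];d=np.c_[n,np.ones(len(n))]@T[:3,:3].T;o=T[:3,3]
    return (o+d*((z-o[2])/d[:,2])[:,None])[:,:2]
HUE={"red":[(0,6),(176,180)],"blue":[(108,128)],"green":[(50,80)],"orange":[(9,20)],"violet":[(129,146)],"turq":[(84,100)]}
def blobs(m,amin):
    n,l,s,c=cv2.connectedComponentsWithStats(m.astype(np.uint8))
    return [(s[i],c[i],l==i) for i in range(1,n) if s[i][4]>=amin]
def rect(name,m,z):
    ys,xs=np.nonzero(m);p=pt(name,np.c_[xs,ys],z).astype(np.float32)
    (c,s,_)=r=cv2.minAreaRect(p);b=cv2.boxPoints(r)
    e=max([b[1]-b[0],b[2]-b[1]],key=np.linalg.norm)
    a=np.degrees(np.arctan2(e[1],e[0]))%180
    return np.round(c,1),np.round(sorted(s),1),round(float(a),1)
def markers(name,im,z=15):
    hsv=cv2.cvtColor(im,cv2.COLOR_BGR2HSV);H,S,V=cv2.split(hsv)
    out={}
    for k,rs in HUE.items():
        m=np.zeros(H.shape,bool)
        for a,b in rs: m|=(H>=a)&(H<=b)
        m&=(S>150)&(V>(150 if k in("red","orange") else 90))
        B=[(s[4],c) for s,c,_ in blobs(m,15)]
        C=[pt(name,c,z)[0] for _,c in B]
        for i in range(len(C)):
            for j in range(i):
                d=C[i]-C[j]
                if 90<np.linalg.norm(d)<135 and max(B[i][0],B[j][0])<400:
                    out.setdefault(k,[]).append((np.round((C[i]+C[j])/2,1),round(float(np.linalg.norm(d)),1),round(float(np.degrees(np.arctan2(d[1],d[0]))%180),1)))
    return out
E
python3 - <<'E'
from h import *
ims={n:cv2.imread(f"pics/{n}0.png") for n in("top","scene")}
for n,im in ims.items():
    print(n)
    for k,v in markers(n,im).items(): print(k,v)
    H,S,V=cv2.split(cv2.cvtColor(im,cv2.COLOR_BGR2HSV))
    def show(t,m,z,a):
        for s,c,b in blobs(m,a): 
            r=rect(n,b,z)
            if 300<r[0][0]<850: print(t,c.round(0),s[4],*r)
    show("label",(S<40)&(V>190),88,150)
    show("pinkband",(H>160)&(H<172)&(S>150)&(V>120),88,20)
    show("yellow",(H>25)&(H<34)&(S>180)&(V>100),30,500)
    show("card",(H>10)&(H<24)&(S>60)&(S<170)&(V>100),30,500)
    show("rack",(H>14)&(H<30)&(S>15)&(S<80)&(V>180),4,400)
    show("grey",(S<50)&(V>60)&(V<170),45,60)
    show("tub",(H>55)&(H<80)&(S>150)&(V>60),35,400)
E
```

```text
top
red [(array([422.7, -27.5]), 123.8, 175.8)]
blue [(array([452.2, -84.9]), 118.1, 6.5)]
green [(array([438.6, 163. ]), 117.4, 1.0)]
orange [(array([ 604.5, -264.9]), 122.1, 152.0), (array([ 519.7, -197.4]), 99.1, 128.5), (array([ 427.7, -148.2]), 123.9, 170.3)]
violet [(array([434.6,  31.2]), 121.7, 179.7)]
label [254.  72.] 365 [839.5 159.9] [36.3 93.3] 89.6
label [ 36. 115.] 361 [733.5 783. ] [58.4 80.5] 0.6
label [322. 134.] 153 [661.2 -29.5] [  9.5 216.4] 82.8
label [ 26. 225.] 2789 [418.3 786.4] [ 52.8 474.9] 0.2
label [177. 177.] 327 [543.2 360.1] [43.1 62.5] 98.6
label [341. 214.] 218 [441.9 -79.6] [19.6 79.6] 7.0
label [251. 218.] 216 [429.8 155.7] [18.6 77.3] 1.1
label [299. 220.] 211 [425.9  30.6] [15.9 79.6] 0.1
label [364. 223.] 217 [ 418.9 -139.4] [19.5 77.9] 170.2
label [321. 224.] 219 [414.  -26.4] [19.3 77.6] 176.2
label [181. 223.] 347 [417.3 342.2] [42.8 62.6] 67.9
pinkband [209. 122.] 565 [697.8 278.8] [83.5 84.1] 89.6
pinkband [200. 173.] 115 [548.4 297.7] [13.6 71.5] 9.8
pinkband [155. 181.] 110 [532.3 420.9] [13.  65.4] 9.4
pinkband [161. 214.] 105 [440.8 399
[... 2017 characters left out ...]
54 [417.7 281.5] [ 30.3 108.4] 177.2
pinkband [379. 287.] 198 [570.9 301.7] [ 15.6 100.8] 15.8
pinkband [448. 280.] 173 [457.1 393.5] [20.7 95. ] 169.4
pinkband [432. 319.] 228 [550.5 421.8] [ 10.9 101.5] 8.9
pinkband [325. 349.] 996 [740.6 310.6] [76.7 80.1] 44.7
card [256. 129.] 2033 [ 390.5 -322. ] [134.4 239.1] 82.7
rack [270. 254.] 2488 [640.1   1.8] [131.6 301.9] 82.4
grey [51. 22.] 156 [  572.4 -1321. ] [130.2 240.1] 25.2
grey [17. 30.] 74 [  675.3 -1357.7] [ 61.1 118.4] 138.8
grey [277. 237.] 392 [613.3  16.3] [ 11.6 297. ] 82.5
grey [253. 255.] 299 [687.4   5.8] [ 10.  296.7] 82.9
grey [436. 254.] 103 [387.  331.2] [51.2 71.8] 67.1
grey [408. 297.] 102 [519.7 350.1] [50.6 69.9] 99.0
```

Both views agree to 1–2 mm on the boxes, markers and rack. Moving out to the boxes first.

move_arm:
  commands:
    - [[2.9,4,0],[0,0,4.65],1]
    - [[2.9,4,0],[0,0,4.65],1]
    - [[2.9,4,0],[0,0,4.65],1]
    - [[2.9,4,0],[0,0,4.65],1]
    - [[2.9,4,0],[0,0,4.65],1]
    - [[2.9,4,0],[0,0,4.65],1]
    - [[2.9,4,0],[0,0,4.65],1]
    - [[2.9,4,0],[0,0,4.65],1]
    - [[2.9,4,0],[0,0,4.65],1]
    - [[2.9,4,0],[0,0,4.65],1]

```text
t: 1.1
eef_pos: [520.2, -179.5, 214.6]
tcp_rot: [-3.141, 0.0, 1.191]
ft_force: [0.2, -0.6, -0.2]
opening: 1.003
grip_force: 0.0
```

move_arm:
  commands:
    - [[-1,4.8,0],[0,0,0],1]
    - [[-1,4.8,0],[0,0,0],1]
    - [[-1,4.8,0],[0,0,0],1]
    - [[-1,4.8,0],[0,0,0],1]
    - [[-1,4.8,0],[0,0,0],1]
    - [[-1,4.8,0],[0,0,0],1]
    - [[-1,4.8,0],[0,0,0],1]
    - [[-1,4.8,0],[0,0,0],1]
    - [[-1,4.8,0],[0,0,0],1]
    - [[-1,4.8,0],[0,0,0],1]

```text
t: 2.1
eef_pos: [418.5, 300.5, 214.6]
tcp_rot: [3.142, 0.0, 1.187]
ft_force: [1.8, -0.9, 0.1]
opening: 0.999
grip_force: 0.0
```

move_arm:
  commands:
    - [[-0.1,4.2,0],[0,0,0],1]
    - [[0,0,-4],[0,0,0],1]
    - [[0,0,-4],[0,0,0],1]
    - [[0,0,-4],[0,0,0],1]
    - [[0,0,-3],[0,0,0],1]
    - [[0,0,-1.8],[0,0,0],1]
    - [[0,0,0],[0,0,0],0.3]
    - [[0,0,0],[0,0,0],0.3]
    - [[0,0,0],[0,0,0],0.3]
    - [[0,0,0],[0,0,0],0.3]

```text
t: 3.1
eef_pos: [418.9, 340.9, 47.8]
tcp_rot: [3.14, -0.002, 1.187]
ft_force: [-0.2, -0.3, -0.0]
opening: 0.721
grip_force: 0.0
```

```bash
python3 - <<'E'
from h import *
for n in("top","scene"):
    im=read_camera(n); cv2.imwrite(f"pics/{n}1.png",im)
    print(n,markers(n,im))
    H,S,V=cv2.split(cv2.cvtColor(im,cv2.COLOR_BGR2HSV))
    for t,m,z in(("yellow",(H>22)&(H<34)&(S>180)&(V>90),30),("card",(H>10)&(H<24)&(S>60)&(S<170)&(V>90),30)):
        for s,c,b in blobs(m,800):
            r=rect(n,b,z)
            if 300<r[0][0]<700 and r[0][1]<-200:
                ys,xs=np.nonzero(b);p=cv2.boxPoints(cv2.minAreaRect(np.c_[xs,ys].astype(np.float32)))
                print(t,c.round(0),*r)
E
```

```text
top {'red': [(array([423. , -27.6]), 123.8, 176.3)], 'blue': [(array([452.4, -85. ]), 118.1, 6.5)], 'green': [(array([438.5, 163.2]), 117.7, 0.9)], 'orange': [(array([ 646.2, -292. ]), 91.4, 98.3), (array([ 617. , -287.9]), 121.8, 126.0), (array([ 534.9, -198.6]), 122.4, 139.1), (array([ 427.6, -148.1]), 123.7, 170.3)], 'violet': [(array([434.6,  31.4]), 121.7, 179.6)]}
yellow [433. 169.] [ 579.2 -346.2] [130.7 214. ] 82.7
card [429. 237.] [ 386.4 -327.4] [124.6 214.9] 82.8
scene {'red': [(array([360.4, -82.2]), 115.3, 89.1), (array([422.3, -28.5]), 122.3, 176.3)], 'blue': [(array([452.2, -84.8]), 121.1, 7.0)], 'green': [(array([439.2, 163.9]), 119.9, 0.5)], 'orange': [(array([ 428.9, -146.2]), 120.6, 170.3)], 'violet': [(array([435.1,  32.1]), 120.9, 179.9)]}
card [256. 130.] [ 392. -321.] [132.3 236.6] 82.8
```

move_arm:
  commands:
    - [[0,0,0],[0,0,0],0.3]
    - [[0,0,0],[0,0,0],0.3]
    - [[0,0,0],[0,0,0],0.3]
    - [[0,0,0],[0,0,0],0.3]
    - [[0,0,0],[0,0,0],0.3]

```text
t: 3.7
eef_pos: [418.1, 340.8, 47.6]
tcp_rot: [3.142, -0.001, 1.187]
ft_force: [-3.5, 1.2, 6.7]
opening: 0.628
grip_force: 30.0
```

move_arm:
  commands:
    - [[0,0,2],[0,0,0],0.3]
    - [[0,0,2],[0,0,0],0.3]
    - [[0,0,2],[0,0,0],0.3]
    - [[0,0,0],[0,0,0],0.3]
    - [[0,0,0],[0,0,0],0.3]
    - [[0,0,0],[0,0,0],0.3]
    - [[0,0,0],[0,0,0],0.3]

```text
t: 4.4
eef_pos: [418.0, 340.3, 105.6]
tcp_rot: [-3.141, 0.001, 1.187]
ft_force: [0.4, 0.3, -6.1]
opening: 0.627
grip_force: 30.0
```

move_arm:
  commands:
    - [[0,0,0],[0,0,0],0.3]
    - [[0,0,0],[0,0,0],0.3]
    - [[0,0,0],[0,0,0],0.3]

```text
t: 4.7
eef_pos: [418.4, 340.6, 106.4]
tcp_rot: [-3.141, 0.0, 1.187]
ft_force: [0.4, 0.1, -6.0]
opening: 0.629
grip_force: 30.0
```

~6 N is 0.61 kg: at the top of the allowed range, so this box (B) must be the full one; the other's lift will confirm. Taking it to the cardboard tray at about (388,-332), axis 82.8°.

move_arm:
  commands:
    - [[0,0,4.5],[0,0,0],0.3]
    - [[0,0,4.5],[0,0,0],0.3]
    - [[0.6,-2.5,0],[0,0,0],0.3]
    - [[1.2,-4.6,0],[0,0,0],0.3]
    - [[1.2,-4.6,0],[0,0,0],0.3]
    - [[1.2,-4.6,0],[0,0,0],0.3]
    - [[1.2,-4.6,0],[0,0,0],0.3]
    - [[1.2,-4.6,0],[0,0,0],0.3]
    - [[1.2,-4.6,0],[0,0,0],0.3]
    - [[1.2,-4.6,0],[0,0,0],0.3]

```text
t: 5.7
eef_pos: [508.5, -8.4, 196.8]
tcp_rot: [3.141, -0.0, 1.187]
ft_force: [1.4, 0.2, -6.1]
opening: 0.626
grip_force: 30.0
```

move_arm:
  commands:
    - [[-0.5,-4,0],[0,0,1.85],0.3]
    - [[-1.2,-4,0],[0,0,1.85],0.3]
    - [[-1.6,-4,0],[0,0,1.85],0.3]
    - [[-1.8,-4,0],[0,0,1.85],0.3]
    - [[-1.8,-4,0],[0,0,1.85],0.3]
    - [[-1.8,-4,0],[0,0,1.85],0.3]
    - [[-1.8,-4,0],[0,0,1.85],0.3]
    - [[-1.5,-2,0],[0,0,1.85],0.3]
    - [[-0.5,-1,0],[0,0,0],0.3]
    - [[0,0,0],[0,0,0],0.3]

```text
t: 6.7
eef_pos: [383.0, -317.2, 196.6]
tcp_rot: [3.141, -0.0, 1.443]
ft_force: [-0.0, -0.1, -5.5]
opening: 0.628
grip_force: 30.0
```

```bash
python3 - <<'E'
from h import *
s=state();print(s["eef_pos"].round(1),np.degrees(s["tcp_rot"]).round(1),s["ft_force"].round(1),s["grip_force"],s["opening"])
for n in("top","scene"): cv2.imwrite(f"pics/{n}2.png",read_camera(n))
E
```

```text
[ 383.  -317.2  196.6] [180.   -0.   82.7] [-0.  -0.1 -5.5] 29.96042311191559 0.6279467322982872
```

View pics/scene2.png

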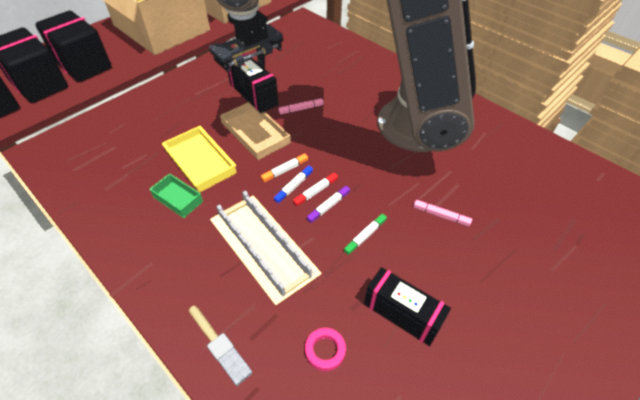

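The box hangs level at (252,83) in the scene view, above the cardboard tray at (255,130), and the rest is undisturbed. Lowering it into the tray.

move_arm:
  commands:
    - [[0.5,-1.5,0],[0,0,0],0.3]
    - [[0,0,-4],[0,0,0],0.3]
    - [[0,0,-4],[0,0,0],0.3]
    - [[0,0,-3.5],[0,0,0],0.3]
    - [[0,0,-2],[0,0,0],0.3]
    - [[0,0,-0.7],[0,0,0],0.3]
    - [[0,0,-0.2],[0,0,0],0.3]
    - [[0,0,0],[0,0,0],0.3]

```text
t: 7.6
eef_pos: [389.1, -331.3, 53.4]
tcp_rot: [3.141, 0.001, 1.446]
ft_force: [-0.6, 0.2, -4.9]
opening: 0.632
grip_force: 30.0
```

move_arm:
  commands:
    - [[0,0,0],[0,0,0],0.85]
    - [[0,0,0],[0,0,0],0.85]
    - [[0,0,0],[0,0,0],0.85]
    - [[0,0,0],[0,0,0],0.85]
    - [[0,0,0],[0,0,0],0.85]
    - [[0,0,3],[0,0,0],0.85]
    - [[0,0,4],[0,0,0],0.9]
    - [[0,0,4],[0,0,0],1]
    - [[0,0,4],[0,0,0],1]
    - [[1,3,0],[0,0,0],1]

```text
t: 8.6
eef_pos: [399.5, -304.3, 207.3]
tcp_rot: [3.135, 0.006, 1.443]
ft_force: [0.6, -0.5, -0.9]
opening: 0.995
grip_force: 0.0
```

move_arm:
  commands:
    - [[1.5,4,0],[0,0,1.56],1]
    - [[1.5,4,0],[0,0,1.56],1]
    - [[1.5,4,0],[0,0,1.56],1]
    - [[1.5,4,0],[0,0,1.56],1]
    - [[1.5,4,0],[0,0,1.56],1]
    - [[1.5,4,0],[0,0,1.56],1]
    - [[1.5,4,0],[0,0,1.56],1]
    - [[1.5,4,0],[0,0,1.56],1]
    - [[1.2,4.3,0],[0,0,1.56],1]
    - [[1,4.3,0],[0,0,1.56],1]

```text
t: 9.6
eef_pos: [540.7, 106.4, 202.7]
tcp_rot: [3.141, 0.0, 1.719]
ft_force: [0.4, -0.8, -0.5]
opening: 1.0
grip_force: 0.0
```

```bash
cat > look.py <<'E'
import sys
from h import *
s=state();print(round(s["t"],1),s["eef_pos"].round(1),np.degrees(s["tcp_rot"]).round(1),s["ft_force"].round(1),s["grip_force"],s["opening"].round(2))
for n in("top","scene"):
    im=read_camera(n); cv2.imwrite(f"pics/{n}_{sys.argv[1]}.png",im)
    z=float(sys.argv[2]) if len(sys.argv)>2 else 15
    print(n,{k:[(*a[0],*a[1:]) for a in v] for k,v in markers(n,im,z).items()})
    H,S,V=cv2.split(cv2.cvtColor(im,cv2.COLOR_BGR2HSV))
    for s,c,b in blobs((S<40)&(V>190),150):
        for zz in(88,92):
            r=rect(n,b,zz)
            if 37<r[1][0]<48 and 55<r[1][1]<70: print("label",zz,c.round(),*r)
E
python3 look.py 3
```

```text
Traceback (most recent call last):
  File "look.py", line 3, in <module>
    s=state();print(round(s["t"],1),s["eef_pos"].round(1),np.degrees(s["tcp_rot"]).round(1),s["ft_force"].round(1),s["grip_force"],s["opening"].round(2))
                                                                                                                                   ^^^^^^^^^^^^^^^^^^
AttributeError: 'float' object has no attribute 'round'
```

```bash
sed -i 's/s\["opening"\].round(2)/s["opening"]/' look.py; python3 look.py 3
```

```text
9.6 [540.7 106.4 202.7] [180.    0.   98.5] [ 0.4 -0.8 -0.5] 0.0 1.0003069194273144
top {'red': [(np.float64(421.5), np.float64(-27.3), 122.5, 174.3)], 'blue': [(np.float64(452.7), np.float64(-84.5), 119.2, 6.9)], 'orange': [(np.float64(650.7), np.float64(-354.2), 122.3, 82.9), (np.float64(603.8), np.float64(-264.9), 123.3, 152.3), (np.float64(590.6), np.float64(-435.0), 112.5, 20.9), (np.float64(518.8), np.float64(-197.4), 98.5, 128.1), (np.float64(428.8), np.float64(-148.3), 121.1, 170.1)], 'violet': [(np.float64(434.3), np.float64(31.4), 122.4, 179.8)]}
label 88 [177. 177.] [543.3 360. ] [42.9 63. ] 99.3
label 92 [177. 177.] [542.5 358.9] [42.8 62.8] 99.3
label 88 [436. 233.] [ 390.  -331.3] [42.5 62.8] 82.7
label 92 [436. 233.] [ 389.6 -330.2] [42.3 62.6] 82.7
scene {'red': [(np.float64(431.4), np.float64(-23.7), 112.7, 170.0)], 'blue': [(np.float64(452.6), np.float64(-82.2), 121.5, 5.5)], 'green': [(np.float64(439.1), np.float64(163.6), 120.0, 0.8)], 'orange': [(np.float64(429.0), np.float64(-147.8), 120.6, 172.1)], 'violet': [(np.float64(436.0), np.float64(32.9), 122.6, 0.7)]}
label 88 [251. 109.] [ 384.1 -338.1] [42.6 64.2] 82.1
label 92 [251. 109.] [ 387.  -333.9] [42.4 63.9] 82.1
label 88 [408. 297.] [542.3 358. ] [42.2 62.1] 99.1
label 92 [408. 297.] [544.4 358.7] [42.  61.8] 99.1
```

Box B sits flat in the dispatch tray (its label is at the 92 mm height the tray floor implies). Box A hasn't moved.

move_arm:
  commands:
    - [[0,4.3,0],[0,0,0],1]
    - [[0,4.5,0],[0,0,0],1]
    - [[0,4.5,0],[0,0,0],1]
    - [[0,4.5,0],[0,0,0],1]
    - [[0.1,4.5,0],[0,0,0],1]
    - [[0.1,3,0],[0,0,0],1]
    - [[0,0,-4],[0,0,0],1]
    - [[0,0,-4],[0,0,0],1]
    - [[0,0,-4],[0,0,0],1]
    - [[0,0,-3.6],[0,0,0],1]

```text
t: 10.7
eef_pos: [542.2, 356.9, 44.9]
tcp_rot: [-3.141, 0.0, 1.718]
ft_force: [1.0, 1.1, -0.7]
opening: 0.999
grip_force: 0.0
```

move_arm:
  commands:
    - [[0,0,0],[0,0,0],0.3]
    - [[0,0,0],[0,0,0],0.3]
    - [[0,0,0],[0,0,0],0.3]
    - [[0,0,0],[0,0,0],0.3]
    - [[0,0,0],[0,0,0],0.3]
    - [[0,0,0],[0,0,0],0.3]
    - [[0,0,0],[0,0,0],0.3]
    - [[0,0,0],[0,0,0],0.3]
    - [[0,0,0],[0,0,0],0.3]

```text
t: 11.6
eef_pos: [542.9, 357.9, 48.2]
tcp_rot: [3.14, -0.001, 1.718]
ft_force: [-1.1, -0.3, 7.2]
opening: 0.632
grip_force: 29.9
```

move_arm:
  commands:
    - [[0,0,2],[0,0,0],0.3]
    - [[0,0,2],[0,0,0],0.3]
    - [[0,0,2],[0,0,0],0.3]
    - [[0,0,0],[0,0,0],0.3]
    - [[0,0,0],[0,0,0],0.3]
    - [[0,0,0],[0,0,0],0.3]
    - [[0,0,0],[0,0,0],0.3]
    - [[0,0,0],[0,0,0],0.3]
    - [[0,0,0],[0,0,0],0.3]

```text
t: 12.5
eef_pos: [542.3, 357.5, 106.2]
tcp_rot: [-3.141, 0.0, 1.718]
ft_force: [-0.1, -0.7, -1.4]
opening: 0.633
grip_force: 29.9
```

1.4 N (about 0.14 kg) against 6 N: A is the short one. It goes to the yellow tray at about (584,-349).

move_arm:
  commands:
    - [[0,0,4.5],[0,0,0],0.3]
    - [[0,0,4.5],[0,0,0],0.3]
    - [[0,-2.5,0],[0,0,-1],0.3]
    - [[0,-4.6,0],[0,0,-1],0.3]
    - [[0,-4.6,0],[0,0,-1],0.3]
    - [[0,-4.6,0],[0,0,-1],0.3]
    - [[0,-4.6,0],[0,0,-1],0.3]
    - [[0,-4.6,0],[0,0,-1],0.3]
    - [[0,-4.6,0],[0,0,-1],0.3]
    - [[0,-4.6,0],[0,0,-1],0.3]

```text
t: 13.5
eef_pos: [542.1, 8.8, 196.7]
tcp_rot: [3.141, 0.0, 1.578]
ft_force: [0.6, -0.8, -1.1]
opening: 0.632
grip_force: 29.9
```

move_arm:
  commands:
    - [[0.4,-4.6,0],[0,0,-1],0.3]
    - [[0.4,-4.6,0],[0,0,-1],0.3]
    - [[0.4,-4.6,0],[0,0,-1],0.3]
    - [[0.4,-4.6,0],[0,0,-1],0.3]
    - [[0.4,-4.6,0],[0,0,-1],0.3]
    - [[0.5,-4.6,0],[0,0,-1],0.3]
    - [[0.5,-4.4,0],[0,0,-1],0.3]
    - [[0.5,-3,0],[0,0,-0.6],0.3]
    - [[0.5,-1,0],[0,0,0],0.3]
    - [[0,0,0],[0,0,0],0.3]

```text
t: 14.5
eef_pos: [582.4, -350.2, 195.9]
tcp_rot: [-3.141, -0.0, 1.444]
ft_force: [-0.9, 0.7, -1.8]
opening: 0.63
grip_force: 29.9
```

move_arm:
  commands:
    - [[0.1,0.1,-4],[0,0,0],0.3]
    - [[0,0,-4],[0,0,0],0.3]
    - [[0,0,-3.5],[0,0,0],0.3]
    - [[0,0,-2],[0,0,0],0.3]
    - [[0,0,-0.7],[0,0,0],0.3]
    - [[0,0,-0.2],[0,0,0],0.3]
    - [[0,0,0],[0,0,0],0.3]

```text
t: 15.2
eef_pos: [584.0, -348.0, 53.7]
tcp_rot: [3.14, 0.001, 1.446]
ft_force: [0.1, 0.5, -2.1]
opening: 0.631
grip_force: 29.9
```

move_arm:
  commands:
    - [[0,0,0],[0,0,0],0.85]
    - [[0,0,0],[0,0,0],0.85]
    - [[0,0,0],[0,0,0],0.85]
    - [[0,0,0],[0,0,0],0.85]
    - [[0,0,0],[0,0,0],0.85]
    - [[0,0,3],[0,0,0],0.85]
    - [[0,0,4],[0,0,0],0.85]
    - [[0,0,4],[0,0,0],0.7]
    - [[0,3,1],[0,0,0],0.5]
    - [[0,4.5,0],[0,0,0],0.5]

```text
t: 16.2
eef_pos: [583.9, -274.7, 174.9]
tcp_rot: [3.137, 0.002, 1.443]
ft_force: [0.8, 0.6, -0.9]
opening: 0.654
grip_force: 0.0
```

move_arm:
  commands:
    - [[-2.5,3.5,0],[0,0,-8],0.48]
    - [[-2.5,3.5,0],[0,0,-8],0.48]
    - [[-2,3.5,0],[0,0,-8],0.48]
    - [[-2,3.5,0],[0,0,-8],0.48]
    - [[-2,3.5,0],[0,0,-8],0.48]
    - [[-2,3.5,0],[0,0,-8],0.48]
    - [[-1,3.5,0],[0,0,-8],0.48]
    - [[0,3.5,0],[0,0,-8],0.48]
    - [[0,3.5,0],[0,0,-8],0.48]
    - [[0,3.5,0],[0,0,-8],0.48]

```text
t: 17.2
eef_pos: [443.3, 77.9, 173.0]
tcp_rot: [3.141, -0.001, 0.043]
ft_force: [0.5, 0.8, 0.1]
opening: 0.476
grip_force: 0.0
```

```bash
python3 look.py 4
```

```text
17.2 [443.3  77.9 173. ] [180.   -0.    2.5] [0.5 0.8 0.1] 0.0 0.47600047301641074
top {'red': [(np.float64(424.8), np.float64(-28.3), 123.3, 176.5)], 'blue': [(np.float64(451.9), np.float64(-84.7), 118.7, 6.3)], 'orange': [(np.float64(428.7), np.float64(-148.2), 121.2, 169.9)]}
label 88 [438. 162.] [ 585.5 -346.3] [43.  62.2] 83.3
label 92 [438. 162.] [ 584.5 -345.2] [42.8 62.1] 83.3
label 88 [436. 233.] [ 390.2 -331.3] [42.8 62.8] 82.6
label 92 [436. 233.] [ 389.8 -330.3] [42.6 62.6] 82.6
scene {'red': [(np.float64(424.5), np.float64(-27.9), 122.0, 176.3)], 'blue': [(np.float64(452.6), np.float64(-84.4), 120.7, 6.7)], 'green': [(np.float64(439.1), np.float64(163.8), 120.1, 0.8)], 'orange': [(np.float64(429.4), np.float64(-146.3), 120.8, 170.7)], 'violet': [(np.float64(435.1), np.float64(32.1), 120.9, 179.9)]}
label 88 [251. 109.] [ 384.1 -338.1] [42.6 64.2] 82.1
label 92 [251. 109.] [ 387.  -333.9] [42.4 63.9] 82.1
label 88 [192. 139.] [ 581.6 -353.9] [41.7 64. ] 85.3
label 92 [192. 139.] [ 583.5 -349.6] [41.5 63.6] 85.3
```

Both boxes are in their trays. Now the green marker, for the slot at +115.

move_arm:
  commands:
    - [[-0.2,4.3,0],[0,0,-0.9],0.48]
    - [[-0.2,4.3,0],[0,0,-0.8],0.48]
    - [[0,0,-4],[0,0,0],0.48]
    - [[0,0,-4],[0,0,0],0.48]
    - [[0,0,-4],[0,0,0],0.48]
    - [[0,0,-3],[0,0,0],0.48]
    - [[0,0,-1.5],[0,0,0],0.48]
    - [[0,0,-0.3],[0,0,0],0.48]
    - [[0,0,0],[0,0,0],0.48]

```text
t: 18.2
eef_pos: [439.6, 162.2, 4.6]
tcp_rot: [3.141, 0.001, 0.021]
ft_force: [-0.7, 0.8, 0.7]
opening: 0.48
grip_force: 0.0
```

move_arm:
  commands:
    - [[0,0,-0.2],[0,0,0],0.05]
    - [[0,0,0],[0,0,0],0.05]
    - [[0,0,0],[0,0,0],0.05]
    - [[0,0,0],[0,0,0],0.05]
    - [[0,0,0],[0,0,0],0.05]
    - [[0,0,0],[0,0,0],0.05]
    - [[0,0,0],[0,0,0],0.05]
    - [[0,0,0],[0,0,0],0.05]

```text
t: 19.0
eef_pos: [439.6, 162.6, 3.1]
tcp_rot: [-3.142, -0.001, 0.02]
ft_force: [-1.5, -0.1, 5.1]
opening: 0.175
grip_force: 30.0
```

move_arm:
  commands:
    - [[0,0,4],[0,0,0],0.05]
    - [[0,0,4],[0,0,0],0.05]
    - [[2.7,-0.5,1],[0,0,-1.8],0.05]
    - [[4,-0.8,0],[0,0,-1.8],0.05]
    - [[4,-0.8,0],[0,0,-1.8],0.05]
    - [[4,-0.8,0],[0,0,-1.8],0.05]
    - [[4,-0.8,0],[0,0,-1.6],0.05]
    - [[3,-0.7,0],[0,0,0],0.05]
    - [[0,0,0],[0,0,0],0.05]
    - [[0,0,0],[0,0,0],0.05]

```text
t: 20.0
eef_pos: [655.9, 118.4, 92.0]
tcp_rot: [3.141, 0.001, -0.134]
ft_force: [-0.5, 0.2, -0.3]
opening: 0.176
grip_force: 30.0
```

```bash
python3 look.py 5 103; python3 -c "
import cv2
a=cv2.imread('pics/top_5.png')[95:205,220:400];b=cv2.imread('pics/scene_5.png')[150:310,190:390]
a=cv2.resize(a,None,fx=3,fy=3,interpolation=2);b=cv2.resize(b,None,fx=3,fy=3,interpolation=2)[:,:]
cv2.imwrite('pics/c5.png',cv2.resize(b,(600,480)));cv2.imwrite('pics/c5t.png',a)"
```

```text
20.0 [655.9 118.4  92. ] [ 1.8e+02  1.0e-01 -7.7e+00] [-0.5  0.2 -0.3] 29.98900204896927 0.1757431271283968
top {'red': [(np.float64(888.7), np.float64(-115.7), 122.9, 79.8), (np.float64(875.8), np.float64(-109.1), 134.4, 91.7), (np.float64(874.2), np.float64(-111.3), 123.2, 65.7), (np.float64(861.3), np.float64(-104.7), 128.0, 78.7), (np.float64(865.5), np.float64(-132.6), 90.6, 105.7), (np.float64(840.0), np.float64(-151.9), 128.5, 78.2), (np.float64(855.3), np.float64(-73.3), 95.5, 22.3), (np.float64(844.5), np.float64(-133.8), 107.9, 128.2), (np.float64(819.0), np.float64(-153.1), 124.3, 97.3), (np.float64(852.8), np.float64(-219.4), 99.7, 59.9), (np.float64(838.3), np.float64(-215.0), 97.4, 77.5), (np.float64(827.2), np.float64(-265.4), 101.4, 90.4), (np.float64(839.8), np.float64(-133.4), 92.8, 73.2), (np.float64(857.3), np.float64(-87.4), 106.3, 37.3), (np.float64(844.4), np.float64(-80.8), 97.5, 52.9), (np.float64(820.9), np.float64(-167.2), 95.8, 97.1), (np.float64(830.8), np.float64(-209.9), 109.2, 131.3), (np.float64(824.0), np.float64(-128.9), 99.0, 53.8), (np.float64(811
[... 7911 characters left out ...]
3.4), 125.9, 93.2), (np.float64(571.2), np.float64(-390.8), 123.2, 34.2), (np.float64(417.7), np.float64(-138.4), 113.7, 170.1)]}
label 88 [438. 162.] [ 585.5 -346.2] [43.  62.5] 83.3
label 92 [438. 162.] [ 584.5 -345.1] [42.9 62.3] 83.3
label 88 [436. 233.] [ 390.2 -331.3] [42.8 62.8] 82.6
label 92 [436. 233.] [ 389.8 -330.3] [42.6 62.6] 82.6
scene {'orange': [(np.float64(598.0), np.float64(-329.9), 133.1, 133.9)], 'violet': [(np.float64(483.5), np.float64(79.2), 100.4, 179.8)]}
label 88 [251. 109.] [ 384.1 -338.1] [42.6 64.2] 82.1
label 92 [251. 109.] [ 387.  -333.9] [42.4 63.9] 82.1
label 88 [192. 139.] [ 581.6 -353.9] [41.7 64. ] 85.3
label 92 [192. 139.] [ 583.5 -349.7] [41.5 63.7] 85.3
```

View pics/c5.png

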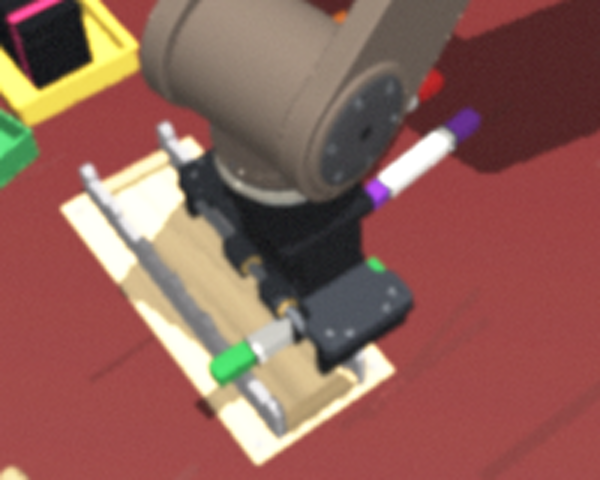

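The crop shows the green marker held level above the end slot, around (270,340). Lowering and releasing it.

move_arm:
  commands:
    - [[0,0,-2.5],[0,0,0],0.05]
    - [[0,0,-1.5],[0,0,0],0.05]
    - [[0,0,-0.7],[0,0,0],0.05]
    - [[0,0,-0.2],[0,0,0],0.05]
    - [[0,0,0],[0,0,0],0.05]

```text
t: 20.6
eef_pos: [656.4, 118.8, 44.0]
tcp_rot: [3.142, -0.0, -0.134]
ft_force: [-0.5, 0.7, 0.0]
opening: 0.173
grip_force: 30.0
```

move_arm:
  commands:
    - [[0,0,0],[0,0,0],0.3]
    - [[0,0,0],[0,0,0],0.3]
    - [[0,0,0],[0,0,0],0.3]
    - [[0,0,4],[0,0,0],0.3]
    - [[0,0,4],[0,0,0],0.3]
    - [[-4,-1.7,0],[0,0,1.5],0.48]
    - [[-4.3,-1.7,0],[0,0,1.5],0.48]
    - [[-4.5,-1.7,0],[0,0,1.5],0.48]
    - [[-4.5,-1.7,0],[0,0,1.5],0.48]
    - [[-4.5,-1.7,0],[0,0,1.5],0.48]

```text
t: 21.6
eef_pos: [436.6, 33.2, 124.0]
tcp_rot: [3.141, -0.001, -0.002]
ft_force: [0.3, -0.2, 0.4]
opening: 0.476
grip_force: 0.0
```

```bash
sed -i 's/z=float.*/z=15/; s/for k,v in markers(n,im,z).items()/for k,v in markers(n,im,z).items() if len(v)<8/' look.py; sed -i 's/(\*a\[0\],\*a\[1:\])/(*map(float,a[0]),*a[1:])/; s/88,92/92,/' look.py;sed -i 's/in v\] for/in v if a[0][1]>-200 and a[0][0]<720] for/' look.py; python3 look.py 6; python3 - <<'E'
from h import *
for n in("top","scene"): print("green@z55",[a for a in markers(n,cv2.imread(f"pics/{n}_6.png"),55).get("green",[])])
E
```

```text
21.6 [436.6  33.2 124. ] [ 1.8e+02 -1.0e-01 -1.0e-01] [ 0.3 -0.2  0.4] 0.0 0.4761978901649066
top {'blue': [(452.0, -84.8, 118.5, 6.4)], 'green': [(668.7, 122.9, 122.4, 172.3)], 'orange': [(428.3, -148.0, 120.2, 170.1)]}
label 92 [438. 162.] [ 584.7 -345.2] [42.8 62. ] 83.6
label 92 [436. 233.] [ 389.8 -330.3] [42.6 62.6] 82.6
scene {'red': [(424.8, -26.9, 119.8, 175.3)], 'blue': [(452.3, -84.6, 120.9, 6.9)], 'green': [(641.5, 102.9, 122.9, 172.2)], 'orange': [(429.3, -146.1, 120.5, 170.7)], 'violet': [(435.1, 32.1, 120.9, 179.9)]}
label 92 [251. 109.] [ 387.  -333.9] [42.4 63.9] 82.1
label 92 [192. 139.] [ 583.4 -349.7] [41.4 63.7] 85.3
green@z55 [(array([656.6, 119.4]), 118.8, 172.3)]
green@z55 [(array([ 696. , -244.9]), 91.1, 103.1), (array([ 715.3, -245.9]), 108.3, 123.1), (array([ 711. , -241.4]), 96.3, 84.4), (array([ 730.3, -242.4]), 102.1, 106.6), (array([656., 121.]), 117.3, 172.2)]
```

Green lies in its slot, level (both views agree at z≈55). Next violet.

move_arm:
  commands:
    - [[-0.2,-0.1,-4],[0,0,0],0.48]
    - [[0,0,-4],[0,0,0],0.48]
    - [[0,0,-2.5],[0,0,0],0.48]
    - [[0,0,-1.3],[0,0,0],0.48]
    - [[0,0,-0.3],[0,0,0],0.48]
    - [[0,0,0],[0,0,0],0.05]
    - [[0,0,0],[0,0,0],0.05]
    - [[0,0,0],[0,0,0],0.05]
    - [[0,0,0],[0,0,0],0.05]
    - [[0,0,0],[0,0,0],0.05]

```text
t: 22.7
eef_pos: [436.8, 32.6, 3.3]
tcp_rot: [3.141, -0.001, -0.003]
ft_force: [0.1, 0.1, 8.2]
opening: 0.181
grip_force: 30.0
```

move_arm:
  commands:
    - [[0,0,0],[0,0,0],0.05]
    - [[0,0,0],[0,0,0],0.05]
    - [[0,0,0],[0,0,0],0.05]

```text
t: 23.0
eef_pos: [436.8, 32.6, 3.3]
tcp_rot: [3.141, -0.001, -0.003]
ft_force: [-0.3, -0.3, 7.8]
opening: 0.177
grip_force: 30.0
```

move_arm:
  commands:
    - [[0,0,4],[0,0,0],0.05]
    - [[0,0,4],[0,0,0],0.05]
    - [[2.5,0.5,1],[0,0,-1.6],0.05]
    - [[4,0.8,0],[0,0,-1.5],0.05]
    - [[4,0.8,0],[0,0,-1.5],0.05]
    - [[4,0.8,0],[0,0,-1.5],0.05]
    - [[4,0.7,0],[0,0,-1.4],0.05]
    - [[3,0.5,0],[0,0,0],0.05]
    - [[0,0,0],[0,0,0],0.05]
    - [[0,0,0],[0,0,0],0.05]

```text
t: 24.0
eef_pos: [650.8, 73.7, 92.1]
tcp_rot: [3.141, 0.001, -0.134]
ft_force: [-0.4, -0.4, -0.8]
opening: 0.176
grip_force: 30.0
```

move_arm:
  commands:
    - [[0,0,-2.5],[0,0,0],0.05]
    - [[0,0,-1.5],[0,0,0],0.05]
    - [[0,0,-0.6],[0,0,0],0.05]
    - [[0,0,-0.2],[0,0,0],0.05]
    - [[0,0,0],[0,0,0],0.05]

```text
t: 24.5
eef_pos: [651.4, 73.5, 44.9]
tcp_rot: [3.142, -0.0, -0.134]
ft_force: [-0.3, -0.1, -0.0]
opening: 0.175
grip_force: 30.0
```

move_arm:
  commands:
    - [[0,0,-0.1],[0,0,0],0.3]
    - [[0,0,0],[0,0,0],0.3]
    - [[0,0,0],[0,0,0],0.3]
    - [[0,0,4],[0,0,0],0.3]
    - [[0,0,4],[0,0,0],0.3]
    - [[-4.5,-2,0],[0,0,0.8],0.48]
    - [[-4.5,-2,0],[0,0,0.8],0.48]
    - [[-4.6,-2,0],[0,0,0.8],0.48]
    - [[-4.6,-2.1,0],[0,0,0.8],0.48]
    - [[-4.5,-2.1,0],[0,0,0.9],0.48]

```text
t: 25.5
eef_pos: [423.2, -28.5, 124.0]
tcp_rot: [3.141, -0.001, -0.061]
ft_force: [-0.2, -0.4, -0.2]
opening: 0.481
grip_force: 0.0
```

```bash
cat >> look.py <<'E'
    print("on rack",{k:[(*map(float,a[0]),*a[1:]) for a in v if a[0][0]>600 and abs(a[0][1])<160] for k,v in markers(n,im,54).items() if k!="red"})
E
python3 look.py 7
```

```text
25.5 [423.2 -28.5 124. ] [ 1.8e+02 -1.0e-01 -3.5e+00] [-0.2 -0.4 -0.2] 0.0 0.4813161995785809
top {'green': [(668.6, 122.9, 122.7, 172.4)], 'orange': [(428.6, -148.2, 121.3, 170.1)], 'violet': [(661.6, 76.6, 125.1, 172.9)]}
label 92 [438. 162.] [ 584.5 -345.2] [42.9 62.1] 83.3
label 92 [436. 233.] [ 389.6 -330.2] [42.3 62.6] 82.7
on rack {'green': [(656.8, 119.4, 119.2, 172.4)], 'orange': [], 'violet': [(650.0, 74.4, 121.5, 172.9)]}
scene {'red': [(422.7, -28.2, 122.7, 176.2)], 'blue': [(452.4, -84.2, 120.7, 6.4)], 'green': [(641.5, 103.0, 122.9, 172.2)], 'orange': [(429.5, -146.1, 120.8, 170.9)], 'violet': [(634.5, 56.0, 123.2, 172.5)]}
label 92 [251. 109.] [ 387.  -333.9] [42.4 63.9] 82.1
label 92 [192. 139.] [ 583.4 -349.7] [41.4 63.7] 85.3
on rack {'blue': [], 'green': [(655.7, 120.6, 117.4, 172.2)], 'orange': [], 'violet': [(649.0, 75.8, 117.8, 172.5)]}
```

Violet is on the rack. Red next.

move_arm:
  commands:
    - [[0,0,-4],[0,0,0],0.48]
    - [[0,0,-4],[0,0,0],0.48]
    - [[0,0,-2.5],[0,0,0],0.48]
    - [[0,0,-1.3],[0,0,0],0.48]
    - [[0,0,-0.3],[0,0,0],0.48]
    - [[0,0,0],[0,0,0],0.05]
    - [[0,0,0],[0,0,0],0.05]
    - [[0,0,0],[0,0,0],0.05]
    - [[0,0,0],[0,0,0],0.05]
    - [[0,0,0],[0,0,0],0.05]

```text
t: 26.6
eef_pos: [425.4, -28.2, 3.3]
tcp_rot: [3.141, -0.001, -0.062]
ft_force: [-0.3, -0.0, 7.1]
opening: 0.177
grip_force: 30.0
```

move_arm:
  commands:
    - [[0,0,0],[0,0,0],0.05]
    - [[0,0,0],[0,0,0],0.05]

```text
t: 26.8
eef_pos: [425.4, -28.2, 3.3]
tcp_rot: [3.141, -0.001, -0.062]
ft_force: [-0.3, 0.1, 7.9]
opening: 0.176
grip_force: 30.0
```

move_arm:
  commands:
    - [[0,0,4],[0,0,0],0.05]
    - [[0,0,4],[0,0,0],0.05]
    - [[2.6,0.7,1],[0,0,-0.8],0.05]
    - [[4.1,1,0],[0,0,-0.8],0.05]
    - [[4.1,1,0],[0,0,-0.8],0.05]
    - [[4.1,1,0],[0,0,-0.9],0.05]
    - [[4.1,1,0],[0,0,-0.9],0.05]
    - [[3.1,0.7,0],[0,0,0],0.05]
    - [[0,0,0],[0,0,0],0.05]
    - [[0,0,0],[0,0,0],0.05]

```text
t: 27.8
eef_pos: [645.5, 26.1, 92.2]
tcp_rot: [3.141, 0.001, -0.135]
ft_force: [-0.4, 0.3, -0.1]
opening: 0.177
grip_force: 30.0
```

move_arm:
  commands:
    - [[0,0,-2.5],[0,0,0],0.05]
    - [[0,0,-1.5],[0,0,0],0.05]
    - [[0,0,-0.7],[0,0,0],0.05]
    - [[0,0,-0.2],[0,0,0],0.05]
    - [[0,0,0],[0,0,0],0.05]

```text
t: 28.3
eef_pos: [645.9, 25.8, 44.0]
tcp_rot: [3.141, 0.0, -0.136]
ft_force: [0.1, 0.4, -0.7]
opening: 0.172
grip_force: 30.0
```

move_arm:
  commands:
    - [[0,0,0],[0,0,0],0.3]
    - [[0,0,0],[0,0,0],0.3]
    - [[0,0,0],[0,0,0],0.3]
    - [[0,0,4],[0,0,0],0.3]
    - [[0,0,4],[0,0,0],0.3]
    - [[-3.8,-2.2,0],[0,0,2.9],0.48]
    - [[-3.9,-2.2,0],[0,0,2.9],0.48]
    - [[-3.9,-2.2,0],[0,0,2.9],0.48]
    - [[-3.9,-2.2,0],[0,0,2.9],0.48]
    - [[-3.8,-2.2,0],[0,0,2.8],0.48]

```text
t: 29.3
eef_pos: [451.5, -84.6, 124.0]
tcp_rot: [3.141, -0.001, 0.118]
ft_force: [0.4, -0.6, -0.9]
opening: 0.477
grip_force: 0.0
```

```bash
sed -i 's/ if k!="red"//' look.py; python3 look.py 8
```

```text
29.3 [451.5 -84.6 124. ] [180.   -0.    6.8] [ 0.4 -0.6 -0.9] 0.0 0.4768074076882001
top {'green': [(668.6, 122.9, 122.6, 172.3)], 'violet': [(661.6, 76.7, 125.0, 172.8)]}
label 92 [438. 162.] [ 584.5 -345.2] [42.9 62.1] 83.3
label 92 [436. 233.] [ 389.4 -330.2] [42.7 62.6] 82.7
on rack {'red': [(829.0, -159.2, 120.4, 100.4), (817.7, -156.1, 123.6, 54.0), (799.8, -153.1, 112.3, 70.9), (787.2, -154.4, 103.9, 83.6), (789.1, -153.0, 120.9, 61.3), (776.5, -154.4, 108.4, 72.3), (811.1, -130.2, 98.4, 29.4), (771.2, -156.6, 91.4, 25.3), (774.0, -138.1, 116.6, 40.8), (761.4, -139.5, 96.7, 49.3), (643.8, 27.5, 127.2, 172.9)], 'green': [(656.8, 119.5, 119.1, 172.3)], 'violet': [(650.0, 74.6, 121.5, 172.8)]}
scene {'red': [(627.3, 6.8, 126.5, 172.9)], 'blue': [(452.0, -84.9, 121.7, 6.9)], 'green': [(641.6, 103.0, 123.1, 172.1)], 'orange': [(428.9, -144.1, 120.7, 168.3)], 'violet': [(634.4, 55.9, 123.4, 172.7)]}
label 92 [249. 108.] [ 387.6 -334.1] [40.7 64.1] 81.7
label 92 [192. 139.] [ 583.5 -349.7] [41.5 63.7] 85.3
on rack {'red': [(642.2, 28.7, 120.9, 172.9)], 'blue': [], 'green': [(655.8, 120.6, 117.6, 172.1)], 'orange': [], 'violet': [(648.9, 75.7, 117.9, 172.7)]}
```

Red is on the rack at (643,28). Blue next.

move_arm:
  commands:
    - [[0,0,-4],[0,0,0],0.48]
    - [[0,0,-4],[0,0,0],0.48]
    - [[0,0,-2.5],[0,0,0],0.48]
    - [[0,0,-1.3],[0,0,0],0.48]
    - [[0,0,-0.3],[0,0,0],0.48]
    - [[0,0,0],[0,0,0],0.05]
    - [[0,0,0],[0,0,0],0.05]
    - [[0,0,0],[0,0,0],0.05]
    - [[0,0,0],[0,0,0],0.05]
    - [[0,0,0],[0,0,0],0.05]

```text
t: 30.4
eef_pos: [453.4, -84.2, 3.3]
tcp_rot: [3.141, -0.001, 0.116]
ft_force: [0.2, 0.0, 6.7]
opening: 0.175
grip_force: 30.0
```

move_arm:
  commands:
    - [[0,0,0],[0,0,0],0.05]
    - [[0,0,0],[0,0,0],0.05]

```text
t: 30.6
eef_pos: [453.4, -84.2, 3.3]
tcp_rot: [3.141, -0.001, 0.116]
ft_force: [-0.5, 0.5, 7.3]
opening: 0.182
grip_force: 30.0
```

move_arm:
  commands:
    - [[0,0,4],[0,0,0],0.05]
    - [[0,0,4],[0,0,0],0.05]
    - [[2.3,0.8,1],[0,0,-2.9],0.05]
    - [[3.5,1.2,0],[0,0,-2.9],0.05]
    - [[3.5,1.2,0],[0,0,-2.9],0.05]
    - [[3.5,1.2,0],[0,0,-2.9],0.05]
    - [[3.5,1.2,0],[0,0,-2.8],0.05]
    - [[2.3,0.9,0],[0,0,0],0.05]
    - [[0,0,0],[0,0,0],0.05]
    - [[0,0,0],[0,0,0],0.05]

```text
t: 31.6
eef_pos: [638.4, -18.9, 92.3]
tcp_rot: [3.141, 0.001, -0.135]
ft_force: [-0.4, 0.5, -1.4]
opening: 0.18
grip_force: 30.0
```

move_arm:
  commands:
    - [[0,0,-2.5],[0,0,0],0.05]
    - [[0,0,-1.5],[0,0,0],0.05]
    - [[0,0,-0.7],[0,0,0],0.05]
    - [[0,0,-0.2],[0,0,0],0.05]
    - [[0,0,0],[0,0,0],0.05]

```text
t: 32.1
eef_pos: [638.7, -19.3, 43.9]
tcp_rot: [3.141, 0.001, -0.136]
ft_force: [0.3, -0.4, 0.8]
opening: 0.173
grip_force: 30.0
```

move_arm:
  commands:
    - [[0,0,0],[0,0,0],0.3]
    - [[0,0,0],[0,0,0],0.3]
    - [[0,0,0],[0,0,0],0.3]
    - [[0,0,4],[0,0,0],0.3]
    - [[0,0,4],[0,0,0],0.3]
    - [[-4.1,-2.5,0],[0,0,-0.4],0.48]
    - [[-4.2,-2.6,0],[0,0,-0.4],0.48]
    - [[-4.2,-2.6,0],[0,0,-0.4],0.48]
    - [[-4.2,-2.6,0],[0,0,-0.4],0.48]
    - [[-4.1,-2.5,0],[0,0,-0.2],0.48]

```text
t: 33.1
eef_pos: [429.4, -147.7, 124.0]
tcp_rot: [3.141, -0.001, -0.167]
ft_force: [0.3, -0.9, 0.1]
opening: 0.48
grip_force: 0.0
```

```bash
python3 look.py 9|cut -c1-900
```

```text
33.1 [ 429.4 -147.7  124. ] [180.   -0.   -9.6] [ 0.3 -0.9  0.1] 0.0 0.47992178386145246
top {'blue': [(649.3, -19.0, 122.8, 172.5)], 'green': [(668.7, 122.9, 122.4, 172.3)], 'orange': [], 'violet': [(661.4, 76.8, 125.3, 172.9)]}
label 92 [438. 162.] [ 584.5 -345.1] [42.9 62.3] 83.3
on rack {'red': [(872.5, -158.4, 101.2, 119.0), (847.2, -98.0, 105.2, 59.0), (826.0, -86.9, 118.1, 35.1), (823.1, -122.7, 90.8, 177.7), (810.6, -157.7, 133.5, 29.8), (800.3, -152.5, 122.4, 38.8), (809.0, -159.9, 120.2, 49.6), (793.6, -139.2, 119.8, 24.8), (763.2, -158.6, 118.0, 15.2), (644.0, 27.7, 127.6, 173.1)], 'blue': [(638.1, -18.4, 119.3, 172.5)], 'green': [(656.9, 119.4, 118.9, 172.3)], 'orange': [], 'violet': [(649.8, 74.6, 121.7, 172.9)]}
scene {'red': [(627.3, 6.7, 126.5, 172.9)], 'blue': [(621.9, -40.3, 123.1, 172.7)], 'green': [(641.9, 103.0, 122.8, 172.1)], 'orange': [(428.3, -146.0, 121.0, 170.4)], 'violet': [(634.4, 56.0, 123.3, 172.6)]}
label 92 [250. 108.] [ 387.2 -337.1] [40.7 57.9] 81.7
label 92 [192. 139.] [ 583.5 -349.7] [41.5 63.7] 85.3
on rack {'red': [(642.1, 28.6, 120.9, 172.9)], 'blue': [(637.0, -16.3, 117.6, 172.7)], 'green': [(656.0, 120.7, 117.4, 172.1)], 'orange': [], 'violet': [(649.0, 75.7, 117.8, 172.6)]}
```

Blue is on the rack. Orange is last.

move_arm:
  commands:
    - [[-0.1,0.1,-4],[0,0,0],0.48]
    - [[0,0,-4],[0,0,0],0.48]
    - [[0,0,-2.5],[0,0,0],0.48]
    - [[0,0,-1.3],[0,0,0],0.48]
    - [[0,0,-0.3],[0,0,0],0.48]
    - [[0,0,0],[0,0,0],0.05]
    - [[0,0,0],[0,0,0],0.05]
    - [[0,0,0],[0,0,0],0.05]
    - [[0,0,0],[0,0,0],0.05]
    - [[0,0,0],[0,0,0],0.05]

```text
t: 34.2
eef_pos: [430.4, -146.3, 3.3]
tcp_rot: [3.141, -0.001, -0.167]
ft_force: [-0.4, 0.2, 7.4]
opening: 0.176
grip_force: 30.0
```

move_arm:
  commands:
    - [[0,0,0],[0,0,0],0.05]
    - [[0,0,0],[0,0,0],0.05]

```text
t: 34.4
eef_pos: [430.4, -146.3, 3.3]
tcp_rot: [3.141, -0.001, -0.167]
ft_force: [-1.1, -0.0, 7.2]
opening: 0.178
grip_force: 30.0
```

move_arm:
  commands:
    - [[0,0,4],[0,0,0],0.05]
    - [[0,0,4],[0,0,0],0.05]
    - [[2.5,1,1],[0,0,0.4],0.05]
    - [[3.8,1.6,0],[0,0,0.4],0.05]
    - [[3.8,1.6,0],[0,0,0.4],0.05]
    - [[3.8,1.6,0],[0,0,0.4],0.05]
    - [[3.8,1.5,0],[0,0,0.3],0.05]
    - [[2.6,0.9,0],[0,0,0],0.05]
    - [[0,0,0],[0,0,0],0.05]
    - [[0,0,0],[0,0,0],0.05]

```text
t: 35.4
eef_pos: [632.6, -63.8, 92.3]
tcp_rot: [3.142, 0.001, -0.133]
ft_force: [-0.3, 0.1, -0.4]
opening: 0.176
grip_force: 30.0
```

move_arm:
  commands:
    - [[0,0,-2.5],[0,0,0],0.05]
    - [[0,0,-1.5],[0,0,0],0.05]
    - [[0,0,-0.7],[0,0,0],0.05]
    - [[0,0,-0.2],[0,0,0],0.05]
    - [[0,0,0],[0,0,0],0.05]

```text
t: 35.9
eef_pos: [632.8, -64.4, 43.9]
tcp_rot: [3.141, 0.0, -0.134]
ft_force: [-0.6, -0.2, -0.3]
opening: 0.177
grip_force: 30.0
```

move_arm:
  commands:
    - [[0,0,0],[0,0,0],0.3]
    - [[0,0,0],[0,0,0],0.3]
    - [[0,0,0],[0,0,0],0.3]
    - [[0,0,4],[0,0,0],0.3]
    - [[0,0,4],[0,0,0],0.3]
    - [[0,0,4],[0,0,0],0.3]
    - [[-3,3,3],[0,0,0],0.5]
    - [[-3,3.5,0],[0,0,0],0.5]
    - [[-3,3.5,0],[0,0,0],0.5]
    - [[-3,3.5,0],[0,0,0],0.5]

```text
t: 36.9
eef_pos: [512.9, 70.8, 193.0]
tcp_rot: [-3.141, -0.001, -0.134]
ft_force: [0.6, -0.8, 0.6]
opening: 0.492
grip_force: 0.0
```

move_arm:
  commands:
    - [[-1,4.5,0],[0,0,4],0.5]
    - [[-1,4.5,0],[0,0,4],0.5]
    - [[-1,4.5,0],[0,0,4],0.5]
    - [[-1,4.5,0],[0,0,4],0.5]
    - [[0,4.5,0],[0,0,4],0.5]
    - [[0,4.5,0],[0,0,4],0.5]
    - [[0,4.5,0],[0,0,4],0.5]
    - [[0,4.5,0],[0,0,4],0.5]
    - [[0,4.5,0],[0,0,4],0.5]
    - [[0,0,0],[0,0,0],0.5]

```text
t: 37.9
eef_pos: [473.2, 479.2, 192.0]
tcp_rot: [-3.141, -0.001, 0.5]
ft_force: [-0.7, -0.0, -0.3]
opening: 0.501
grip_force: 0.0
```

```bash
python3 look.py 10|grep -v "on rack {'red': \[(8"; python3 -c "
import cv2
a=cv2.imread('pics/top_10.png')[90:260,220:490]
cv2.imwrite('pics/f_t.png',cv2.resize(a,None,fx=2.9,fy=2.9,interpolation=2))
a=cv2.imread('pics/scene_10.png')[80:310,140:400]
cv2.imwrite('pics/f_s.png',cv2.resize(a,None,fx=2.5,fy=2.5,interpolation=2))"
```

```text
37.9 [473.2 479.2 192. ] [-1.80e+02 -1.00e-01  2.87e+01] [-0.7 -0.  -0.3] 0.0 0.5007434322128274
top {'blue': [(649.3, -19.0, 122.8, 172.5)], 'green': [(668.6, 123.0, 122.7, 172.3)], 'orange': [(641.4, -65.9, 131.9, 173.9)], 'violet': [(661.7, 76.5, 124.8, 173.0)]}
label 92 [438. 162.] [ 584.5 -345.2] [42.8 62.1] 83.3
label 92 [436. 233.] [ 389.8 -330.3] [42.6 62.6] 82.6
scene {'red': [(627.3, 6.7, 126.8, 173.0)], 'blue': [(621.7, -40.4, 123.3, 172.7)], 'green': [(641.6, 103.0, 122.9, 172.1)], 'orange': [(616.6, -84.2, 126.2, 174.5)], 'violet': [(634.3, 55.8, 123.3, 172.7)]}
label 92 [251. 109.] [ 387.  -333.9] [42.4 63.9] 82.1
label 92 [192. 139.] [ 583.5 -349.7] [41.5 63.7] 85.3
on rack {'red': [(642.2, 28.6, 121.2, 173.0)], 'blue': [(636.7, -16.4, 117.9, 172.7)], 'green': [(655.7, 120.7, 117.5, 172.1)], 'orange': [(631.9, -58.2, 120.6, 174.5)], 'violet': [(648.8, 75.6, 117.9, 172.7)]}
```

View pics/f_t.png

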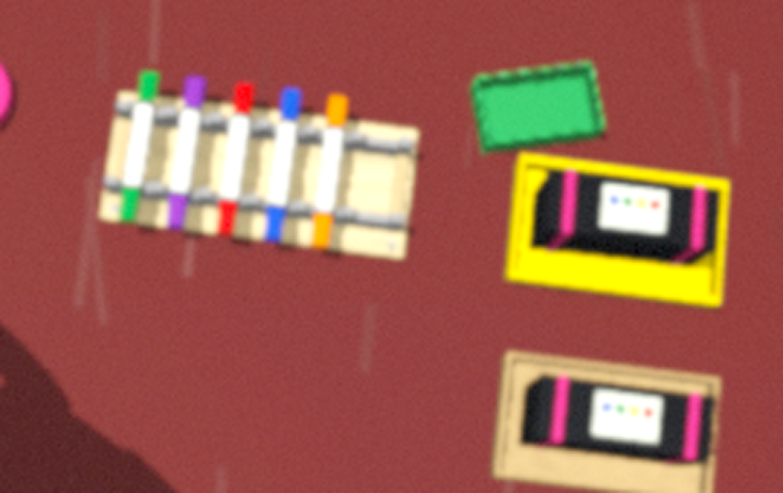

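View pics/f_s.png

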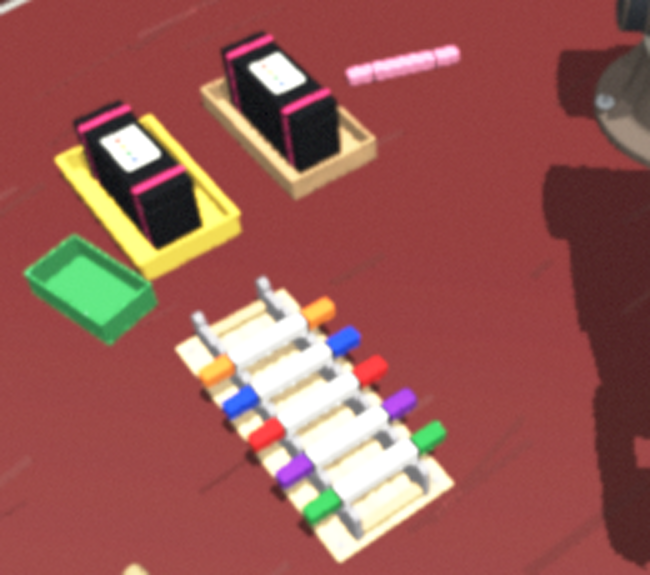

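The final views show all five markers across both rails, one to a slot (top crop x ≈ 140, 185, 235, 285, 330). The boxes stand flat in the yellow tray (630,225) and the cardboard tray (620,420). The tub, strap roll and pink look-alikes are untouched, so I'm handing in.

```bash
python3 -c "
from cell import env
print(env.job_done())"
```

```text
the job is handed in; nothing more can be done
None
```

The job is handed in at about 38 s: the full box (about 0.61 kg) is in the cardboard dispatch tray, the short one (about 0.14 kg) is in the yellow top-up tray, and all five loose markers present (no turquoise) lie one to a slot across both rails.

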